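# Wedge an offcut tight in the sawing jig

### The job

An offcut lies loose in the wooden sawing jig on the saw table. Pick up the loose wooden wedge, lay it flat on the jig's base with its thin end in the tapering slot between the offcut and the slanting cleat, then tap or push its thick end along the slot until the wedge jams and clamps the offcut firmly against the fence, and let go. Make it firm but do not force it: a push of 15 to 20 N on the thick end is right, and leave the other things on the table alone.

Things in the scene. Friction and masses are not known exactly. Their poses are not given: they have to be found in the camera images.
- jig: Fixed wooden sawing jig. Base board 240 x 140 x 12 mm (x, y, z); origin: centre of its underside, on the table. A fence 22 mm high above the base runs along x, inner face at y = +45 mm, x = -30 to +115 mm; an end stop as high has its face at x = +100 mm. The wedge goes in along jig +x and rests on the base, which is open for 100 mm before the slot's mouth.
- slot_mouth (a point): Mid-mouth of the slot on the base's top (jig x -20, y -14, z 12 mm; axes as jig). Slot: offcut on the +y side, cleat on the -y side. The cleat is a batten 51 x 24 x 22 mm screwed on aslant from the mouth to 50 mm beyond; its face nears the fence by 0.16 mm per mm. Its place differs each time and is not reported: at the mouth its face is 64 to 70 mm from the fence's.
- offcut: Loose wooden offcut 120 x 50 x 22 mm (x, y, z) lying on the jig's base along jig x, 0.5 to 2.5 mm off the fence, a few mm off the end stop; origin: centre of its underside. Its near end is within 6 mm of the mouth. Its face at its own y = -25 mm is one side of the slot. Clamped, its origin is at jig y = +20 mm and the slot 14 to 20 mm wide at the mouth.
- wedge: Loose wedge of dark waxed wood, 100 mm long (x), 24 mm high (z), about 70 g, lying flat on the table. Origin: mid-length on the underside, 16 mm thick there. Thick end (24 mm) at x = -50, thin end (8 mm) at x = +50 mm. Straight side at y = +8 mm, goes against the offcut; the other side slants (0.16) and goes against the cleat.
- wedge_head (a point): Middle of the wedge's thick end face, 12 mm above the underside (wedge x -50, y -4 mm); push here towards +x. The wedge jams when its thin end is 37 to 75 mm past the mouth, the thick end then 25 to 63 mm outside. Friction about 0.25: once jammed it holds by itself. A push of 15 to 20 N makes it tight; a push over 25 N is too much (limit: 45 N between wedge and offcut).
- pliers: Bystander: pliers with red handles, 176 mm long, lying on the table; leave alone.
- blade_flange: Bystander: round metal blade flange, 72 mm across, 18 mm high; leave alone.
- hex_nut: Bystander: steel hexagon nut, 25 mm, lying on the table; leave alone.

How it is judged:
By the outcome, as a careful person would: the job done as asked, in the order asked, and still so for the second after the job is handed in, with the robot touching nothing.
It also fails if it takes over 61 s, if anything falls off the work surface, if the arm or the gripper's body presses on something with over 40 N, if the wrist force passes 120 N, or if a joint passes its speed limit or range.

### The arm

A 6-joint arm with a two-finger parallel gripper is mounted at the origin on the work surface; the furniture and walls round the work are solid. World frame = base frame: x ahead of the robot, y to its left, z up, the work surface at z = 0. Lengths are in m, angles in rad, forces in N, time in s.
With the tool pointing down it reaches from about 0.275 to 0.825 m from the base axis. Payload 4.9 kg.
Tool frame: the origin (TCP) lies on the centre line of the jaws, within the pads' length; the fingertips stand 17 mm ahead of it and the grasp point (between the pads) lies 2 mm behind it; z points along the fingers, y is the line along which they close (so a half turn about z gives the same grasp; the last joint's range is limited). The gripper opens to 85 mm and grips with 20 to 120 N. Pads are 22 mm wide; open, the fingers measure 114 mm over their backs; the gripper's body (76 mm by 85 mm) begins 54 mm behind the grasp point. The pads swing forward as they close: fully open they stand 13 mm farther back than shut.
Start: joints at [1.068, 0.326, -0.193, 1.052, 0, 1.437], TCP at [0.198, 0.513, 0.248] pointing down, gripper open.
Joint ranges: [-2.65, 2.65], [-0.97, 1.79], [-1.3, 1.35], [-1.93, 2.1], [-1.47, 1.37], [-3.14, 3.14]. Speed limits (rad/s): [2.57, 2.57, 3.14, 3.14, 3.14, 3.14].

### API

Orientations are given as [roll, pitch, yaw] about the fixed x, y, z axes, in that order (R = Rz(yaw) Ry(pitch) Rx(roll)).
In Python, from workcell import robot, cam, workorder gives the robot as it stands (robot), with the cameras (cam) and the job (workorder).
- The arm moves only by the tool inch_along, called after "Emit:" by a JSON object that holds its "method" and its "body". Schema: {"type":"object","properties":{"motion":{"type":"array","items":{"type":"number"},"minItems":6,"maxItems":120},"finger_gap":{"type":"number"},"clamp_n":{"type":"number"},"only":{"type":"string"},"quiet":{"type":"boolean"},"lines":{"type":"string"}},"required":["motion"],"additionalProperties":false}. motion is one flat list of numbers that holds 1 to 20 rows one after another, with no inner brackets; each row has 6 numbers: dx, dy, dz in m, then a rotation vector rx, ry, rz in rad; each row shifts and turns the commanded pose from where the row before left it, along the tool's axes as they then stand; what a row does not reach is not made up. A row lasts 1/10 s, in which the tool goes at most 0.05 m and 0.15 rad, less where a joint would pass 70% of its speed; a pose out of reach is approached as far as the arm can. finger_gap is the finger opening in m, set as the call begins (left out keeps the last). The fingers move at their own pace and stop on an object; clamp_n is the grip in N (left out, the last holds). Time passes only in rows, so rows that do not move let the fingers close. The tool returns the time, the measured TCP pose, the force, the opening and the grip force at its end. only (a regular expression) keeps the lines of the reply that match it, lines (a string "A,B") keeps lines A to B, and quiet returns only ok. Input that does not fit is refused with a message, and nothing moves.
- robot.sense(): the state, without advancing time (a new reading comes with each control period).
- cam.grab_frame(name): name is "side" or "top" or "wrist"; returns the picture (480x640x3 uint8, red, green, blue); there is no depth.
- cam.camera_info(name): a dict with "vertical_fov" (degrees; the focal length in pixels is half the picture's height over the tangent of half this angle, whatever the lens; pixels are square), "cx", "cy" (the principal point, pixels), "k1" (the pictures are not rectified: a ray, as slopes to the right and down, at radius r is drawn at 1 + k1 r^2 times it, then the intrinsics apply), "T" (4x4, takes a point from camera to world coordinates). Camera axes: x right, y down, z forward; pixel columns grow to the right and rows downward; lengths in m; the calibration is good to about 2 mm. A picture is of the moment at which its call begins: read the wrist's pose just before it. camera_info takes no time and is no camera call; for the wrist camera it gives the pose at the moment of the call.
- workorder.sign_off(): hands the job in; it is judged then, once.
The state is a dict: "clock": time; "joint_pos": joint angles; "joint_velocities": joint speeds; "effort": joint torques, N m; "ee_pos": TCP position; "tool_rot": TCP orientation; "wrist_force": force on the tool from outside, world axes, zero at the start; "torque": the same for the moment, N m; "grip_width": finger opening in m; "grip_force": force on a finger pad.
Only numpy, scipy, OpenCV 4.12 (cv2) and the standard library are available. Lean on these libraries where they do the work, as an engineer would, in place of code of your own. Each camera call takes 0.05 s, during which the arm holds its last target. There are 200 camera calls.

## Working session

There is one attempt and no reset: what is moved stays moved. The work goes in short steps, Python scripts to look and compute and a tool call to move; the robot and the scene stay as the last step left them, time stands still between calls to the robot, and variables do not carry over. Pictures are saved under pics/ and viewed, at most 10 in all, crops included, and the job is handed in when it is done.

```bash
ls; mkdir -p pics
```

Run:
```python
from workcell import robot, cam, workorder
import cv2,pickle
for n in("side","top","wrist"):
    i=cam.camera_info(n); f=cam.grab_frame(n)
    pickle.dump((i,f),open(f"pics/{n}0.pkl","wb")); cv2.imwrite(f"pics/{n}0.png",f[:,:,::-1]); print(n,i)
print(robot.sense())
```

```text
pics
workcell.py
side {'vertical_fov': 55.67805647579009, 'cx': 323.12667708948186, 'cy': 243.14934756029552, 'k1': 0.02324971181025816, 'T': array([[-0.97066958, -0.12995863,  0.20226547,  0.32974526],
       [-0.24030218,  0.5505005 , -0.79950238,  0.69525627],
       [-0.00744501, -0.82465748, -0.56558343,  0.59865032],
       [ 0.        ,  0.        ,  0.        ,  1.        ]])}
top {'vertical_fov': 48.902075125861224, 'cx': 326.40169125286764, 'cy': 241.91416516437047, 'k1': -0.10756671613163425, 'T': array([[ 0.0044315 , -0.99144083,  0.13048159,  0.41386655],
       [-0.99996309, -0.00343305,  0.00787597, -0.08740292],
       [-0.00736061, -0.13051167, -0.99141945,  1.05352904],
       [ 0.        ,  0.        ,  0.        ,  1.        ]])}
wrist {'vertical_fov': 64.35136034044699, 'cx': 319.85753432524746, 'cy': 235.62419359474848, 'k1': -0.017758305854392167, 'T': array([[ 3.60501628e-01,  8.86420700e-01,  2.90339315e-01,
         1.24108192e-01],
       [ 9.32758180e-01, -3.42302797e-01, -1.13097181e-01,
         5.41298777e-01],
       [-8.67722893e-04,  3.11588089e-01, -9.50216875e-01,
         3.72621987e-01],
       [ 0.00000000e+00,  0.00000000e+00,  0.00000000e+00,
         1.00000000e+00]])}
{'clock': 0.15, 'joint_pos': array([ 1.06781641e+00,  3.26786943e-01, -1.93336467e-01,  1.05201124e+00,
       -1.76032988e-05,  1.43659804e+00]), 'joint_velocities': array([-0.00112226, -0.00177136,  0.00155162, -0.00107008, -0.00123754,
       -0.00045779]), 'effort': array([ 9.09150767e-04, -4.43702352e+01,  2.62664473e+01,  1.04016546e-02,
       -8.41486190e-05,  2.01477729e-05]), 'ee_pos': array([0.19805443, 0.51265683, 0.24768118]), 'tool_rot': array([-3.14026401e+00, -1.61616387e-04,  2.77281092e+00]), 'wrist_force': array([ 0.23978223, -0.03441786,  0.20114618]), 'torque': array([-0.0216728 , -0.00067851,  0.02188663]), 'grip_force': 0.0, 'grip_width': 0.08537653798799541}
```

View pics/top0.png

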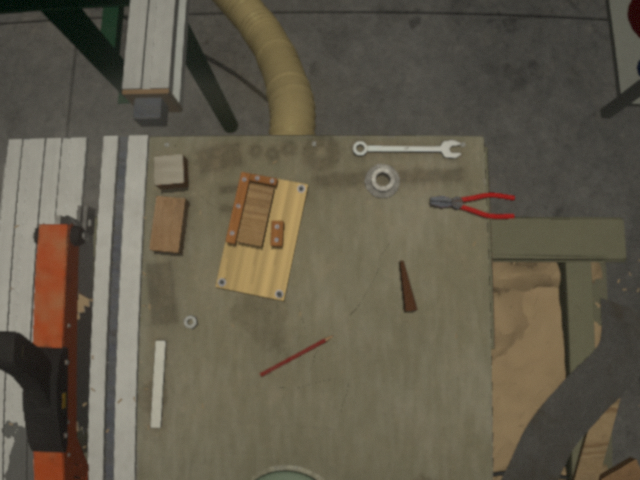

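View pics/side0.png

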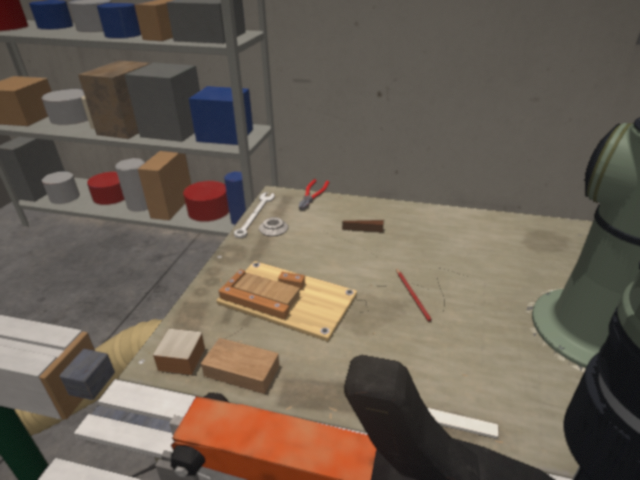

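The top view shows the jig at about (262,235) and the wedge at (407,287), with its thin end at the top (401,262). The side view agrees. Next I'll measure both roughly.

Create h.py:
```python
import numpy as np,cv2,pickle
def rays(i,px):
    px=np.asarray(px,float).reshape(-1,2); f=240/np.tan(np.radians(i["vertical_fov"]/2))
    d=(px-[i["cx"],i["cy"]])/f; u=d.copy()
    for _ in range(20): u=d/(1+i["k1"]*(u**2).sum(1,keepdims=True))
    return np.c_[u,np.ones(len(u))]@i["T"][:3,:3].T
def plane(i,px,z):
    r=rays(i,px); o=i["T"][:3,3]; return o+r*((z-o[2])/r[:,2])[:,None]
def proj(i,P):
    P=np.asarray(P,float).reshape(-1,3); c=(P-i["T"][:3,3])@i["T"][:3,:3]; u=c[:,:2]/c[:,2:]
    f=240/np.tan(np.radians(i["vertical_fov"]/2)); return u*(1+i["k1"]*(u**2).sum(1,keepdims=True))*f+[i["cx"],i["cy"]]
def load(n): return pickle.load(open(f"pics/{n}.pkl","rb"))
def shoot(n):
    from workcell import robot, cam, workorder
    i=cam.camera_info("wrist"); f=cam.grab_frame("wrist")
    pickle.dump((i,f),open(f"pics/{n}.pkl","wb")); cv2.imwrite(f"pics/{n}.png",f[:,:,::-1]); return i,f
```

Run:
```python
from h import *
np.set_printoptions(precision=4,suppress=True)
i,f=load("top0"); hsv=cv2.cvtColor(f,cv2.COLOR_RGB2HSV)
def big(m,box):
    M=np.zeros_like(m);x0,y0,x1,y1=box;M[y0:y1,x0:x1]=m[y0:y1,x0:x1]
    c=max(cv2.findContours(M,0,1)[0],key=cv2.contourArea);return c
print(f[290,407],hsv[290,407],f[270,300],hsv[280,250],f[330,300],hsv[330,300])
w=big(((hsv[...,1]>120)&(hsv[...,2]<110)).astype(np.uint8),(380,240,440,330))
r=cv2.minAreaRect(w);print(cv2.contourArea(w),r);print(plane(i,cv2.boxPoints(r),.024))
j=big(((hsv[...,1]>75)).astype(np.uint8),(200,160,325,310))
r=cv2.minAreaRect(j);print(r);P=plane(i,cv2.boxPoints(r),.012);print(P,np.linalg.norm(P-np.roll(P,1,0),axis=1))
```

```text
[73 47 32] [ 11 143  73] [113 107  84] [ 20 114 161] [111 103  82] [ 22  67 111]
274.0 ((407.3924865722656, 285.83612060546875), (48.839637756347656, 10.16518783569336), 83.2901611328125)
[[ 0.5098 -0.2226  0.024 ]
 [ 0.5122 -0.2425  0.024 ]
 [ 0.4176 -0.2524  0.024 ]
 [ 0.4153 -0.2327  0.024 ]]
((258.8687744140625, 234.7604522705078), (78.78234100341797, 124.28389739990234), 12.464932441711426)
[[ 0.46    0.1574  0.012 ]
 [ 0.7076  0.1108  0.012 ]
 [ 0.6719 -0.0469  0.012 ]
 [ 0.4277  0.0038  0.012 ]] [0.1569 0.2519 0.1616 0.2494]
```

Emit:
{"method": "inch_along", "body": {"motion": [-0.037, -0.026, 0, 0, 0, 0, -0.037, -0.026, 0, 0, 0, 0, -0.037, -0.026, 0, 0, 0, 0, -0.037, -0.026, 0, 0, 0, 0, -0.037, -0.026, 0, 0, 0, 0, -0.037, -0.026, 0, 0, 0, 0, -0.037, -0.026, 0, 0, 0, 0, -0.037, -0.026, 0, 0, 0, 0, -0.037, -0.026, 0, 0, 0, 0, -0.037, -0.026, 0, 0, 0, 0, -0.037, -0.026, 0, 0, 0, 0, -0.037, -0.026, 0, 0, 0, 0, 0, 0, 0.02, 0, 0, -0.1, 0, 0, 0.01, 0, 0, -0.067, 0, 0, 0, 0, 0, 0, 0, 0, 0, 0, 0, 0]}}

```text
clock: 1.75
ee_pos: [0.4997, 0.062, 0.2183]
tool_rot: [-3.141, -0.001, 2.939]
wrist_force: [0.1, 0.3, 0.2]
grip_width: 0.0852
grip_force: 0.0
```

Run:
```python
from h import *
i,f=shoot("jig1");print(i["T"][:3,3])
```

```text
[0.42204629 0.07778215 0.34334852]
```

View pics/jig1.png

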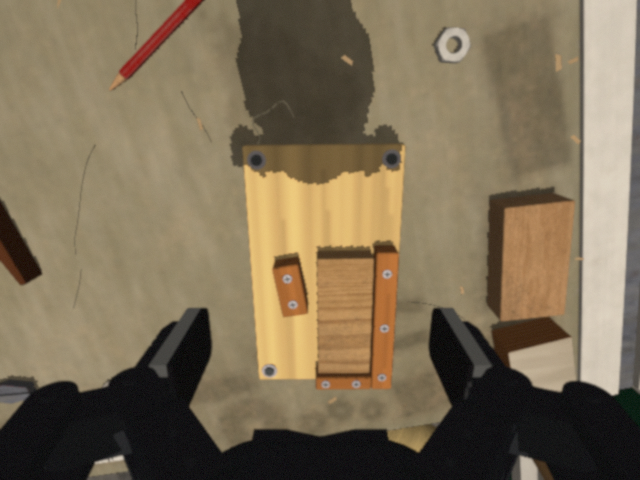

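The wrist view shows the whole jig. The board corners are at about (244,145), (405,145) and (260,380). The cleat runs (298,263)–(307,312), the offcut's slot edge is at x≈317 and its fence side is at x≈373. Next I'll fit those edges.

Add to h.py:
```python
def edge(img,a,b,half=6,n=40,sign=0):
    "sub-pixel points of strongest grey step across segment a-b; sign along left-normal"
    a,b=np.array(a,float),np.array(b,float);t=(b-a)/np.linalg.norm(b-a);nn=np.array([-t[1],t[0]])
    s=np.arange(-half,half+.01,.25);P=[]
    for q in np.linspace(0,1,n):
        c=a+(b-a)*q;xy=(c+s[:,None]*nn).astype(np.float32)
        v=cv2.remap(img,xy[:,0].copy(),xy[:,1].copy(),1).ravel().astype(float)
        g=np.gradient(cv2.GaussianBlur(v[:,None],(1,9),1.5).ravel());g=g*sign if sign else abs(g)
        P.append(xy[np.argmax(g)])
    return np.array(P)
def line(P):
    "robust fit of plane points: point, direction, rms"
    P=np.asarray(P)[:,:2].astype(np.float32);l=cv2.fitLine(P,cv2.DIST_HUBER,0,.0005,1e-4).ravel()
    d=l[:2];d=d*np.sign(d[0]);n=np.array([-d[1],d[0]]);r=(P-l[2:])@n
    return l[2:],d,np.median(abs(r))
```

Run:
```python
from h import *
np.set_printoptions(precision=4,suppress=True)
i,f=load("jig1");h=cv2.cvtColor(f,cv2.COLOR_RGB2HSV);S=h[...,1].copy();G=cv2.cvtColor(f,cv2.COLOR_RGB2GRAY);B=f[...,2].copy()
for nm,img,a,b,z in [("left",S,(247,185),(259,360),.012),("right",S,(403,190),(400,235),.012),("near",S,(265,145),(380,145),.012),
  ("offL",G,(317,258),(318,368),.034),("offR",S,(372,258),(370,368),.034),("cleat",S,(298,266),(306,308),.034),("offnear",G,(321,251),(368,251),.034),("clnear",S,(277,264),(296,261),.034),("fenceout",S,(397,255),(391,380),.034)]:
    e=edge(img,a,b);p,d,r=line(plane(i,e,z));print(nm,e[0],e[-1],p,"ang %.4f res %.2fmm"%(np.arctan2(d[1],d[0]),r*1e3))
v=f.copy()
cv2.imwrite("pics/jig1c.png",cv2.resize(v[235:395,240:410,::-1],None,fx=3.5,fy=3.5,interpolation=2))
```

```text
left [244.2564 185.1881] [256.5059 360.171 ] [ 0.5536 -0.016 ] ang -0.1942 res 0.11mm
right [403.2495 190.0166] [400.4989 235.0333] [0.522  0.1323] ang -0.1937 res 0.10mm
near [265.  143.5] [380.  143.5] [0.4478 0.0725] ang 1.3722 res 0.19mm
offL [316.5    258.0045] [315.0001 368.0273] [0.5954 0.0392] ang -0.1980 res 0.21mm
offR [374.4996 258.0454] [370.25   368.0045] [0.6081 0.0888] ang -0.1947 res 0.15mm
cleat [299.4735 265.7193] [306.4912 307.9064] [0.5607 0.0341] ang -0.0473 res 0.28mm
offnear [321.   246.75] [368. 246.] [0.5351 0.0771] ang 1.3763 res 0.27mm
clnear [276.3372 259.802 ] [295.4151 257.2959] [0.5358 0.0248] ang 1.5084 res 0.21mm
fenceout [398.4983 255.0719] [390.7503 379.988 ] [0.6256 0.1067] ang -0.1939 res 0.12mm
```

View pics/jig1c.png

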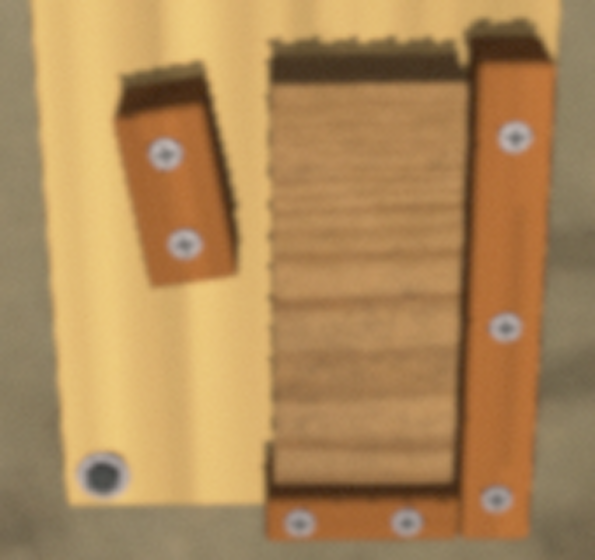

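The crop confirms the cleat face and both offcut edges, and the measured board width is 139.5 mm against 140 mm. The jig's yaw is -0.194 and its origin is about (0.566,0.053). The slot is about 14.5 mm wide at the mouth and 67 mm from cleat to fence. Next is the wedge.

Emit:
{"method": "inch_along", "body": {"motion": [0.0015, -0.043, 0, 0, 0, 0, 0.0015, -0.043, 0, 0, 0, 0, 0.0015, -0.043, 0, 0, 0, 0, 0.0015, -0.043, 0, 0, 0, 0, 0.0015, -0.043, 0, 0, 0, 0, 0.0015, -0.043, 0, 0, 0, 0, 0.001, -0.042, 0, 0, 0, 0, 0, 0, 0.02, 0, 0, -0.1, 0, 0, 0.01, 0, 0, -0.1, 0, 0, 0, 0, 0, 0, 0, 0, 0, 0, 0, 0]}}

```text
clock: 2.9
ee_pos: [0.4305, -0.2298, 0.1891]
tool_rot: [-3.141, 0.001, 3.138]
wrist_force: [0.5, 0.0, -0.3]
grip_width: 0.0852
grip_force: 0.0
```

Run:
```python
from h import *
np.set_printoptions(precision=4,suppress=True)
i,f=shoot("w1");h=cv2.cvtColor(f,cv2.COLOR_RGB2HSV)
m=((h[...,1]>110)&(h[...,2]<130)).astype(np.uint8);m[330:]=0
for c in sorted(cv2.findContours(m,0,1)[0],key=cv2.contourArea)[-3:]:
    r=cv2.minAreaRect(c);print(cv2.contourArea(c),r);P=plane(i,cv2.boxPoints(r),.024);print(P)
x,y=map(int,r[0]);cv2.imwrite("pics/w1c.png",cv2.resize(f[max(y-90,0):y+90,max(x-90,0):x+90,::-1],None,fx=3,fy=3,interpolation=2));print(max(x-90,0),max(y-90,0))
```

```text
235.5 ((571.5831298828125, 89.22393798828125), (3.5383148193359375, 153.06483459472656), 61.75575256347656)
[[ 0.3606 -0.0951  0.024 ]
 [ 0.3113 -0.0064  0.024 ]
 [ 0.3133 -0.0047  0.024 ]
 [ 0.3628 -0.0935  0.024 ]]
686.0 ((575.5340576171875, 272.0926513671875), (9.14944076538086, 125.5777816772461), 24.775142669677734)
[[ 0.5317 -0.033   0.024 ]
 [ 0.4285 -0.0097  0.024 ]
 [ 0.4317 -0.0022  0.024 ]
 [ 0.5356 -0.0249  0.024 ]]
2184.0 ((310.1585693359375, 253.4268341064453), (118.16175079345703, 29.595651626586914), 83.6598129272461)
[[ 0.4143 -0.2539  0.024 ]
 [ 0.4118 -0.2311  0.024 ]
 [ 0.514  -0.2204  0.024 ]
 [ 0.5171 -0.2457  0.024 ]]
220 163
```

View pics/w1c.png

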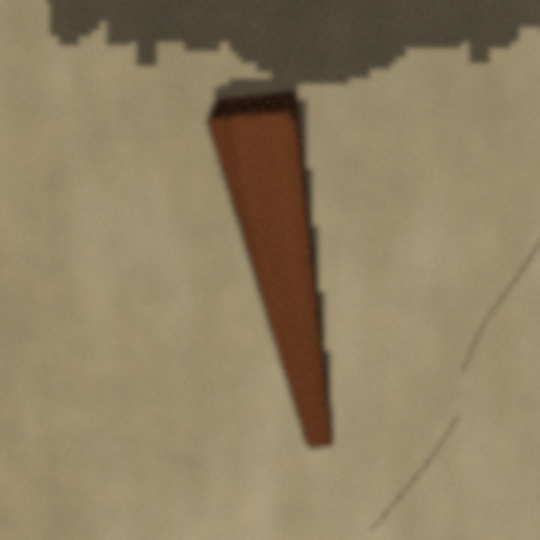

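The crop shows the wedge's top face with its thick end at (210,122)–(298,116) and its thin end at (308,446)–(331,443). The straight side is on the right (+y), so the wedge is already the right way up.

Run:
```python
from h import *
np.set_printoptions(precision=4,suppress=True)
i,f=load("w1");G=f[...,0].copy()
c=lambda x,y:(220+x/3,163+y/3)
L={}
for nm,a,b in [("str",c(300,140),c(330,425)),("sl",c(217,140),c(302,425)),("thick",c(220,121),c(290,117)),("thin",c(311,446),c(328,443))]:
    e=edge(f[...,1].copy() if nm in("sl","thin") else G,a,b,half=3);L[nm]=line(plane(i,e,.024));p,d,r=L[nm];print(nm,p,"ang %.4f res %.2f"%(np.arctan2(d[1],d[0]),r*1e3))
d=L["str"][1];s=L["sl"][1];u=d;n=np.array([-u[1],u[0]])
def X(a,b):
    A=np.c_[L[a][1],-L[b][1]];t=np.linalg.solve(A,L[b][0]-L[a][0]);return L[a][0]+L[a][1]*t[0]
A,B,C,D=X("str","thick"),X("sl","thick"),X("sl","thin"),X("str","thin")
print(A,B,C,D,"thick",np.linalg.norm(A-B),"thin",np.linalg.norm(C-D),"len",np.linalg.norm(A-D))
o=(A+D)/2-n*.008;print("origin",o,"yaw",np.arctan2(u[1],u[0]))
```

```text
str [ 0.4655 -0.2249] ang 0.0926 res 0.28
sl [ 0.4643 -0.2423] ang 0.2638 res 0.10
thick [ 0.4178 -0.2411] ang -1.5032 res 0.06
thin [ 0.5148 -0.2247] ang -1.3875 res 0.03
[ 0.417  -0.2294] [ 0.4187 -0.2546] [ 0.5155 -0.2284] [ 0.514  -0.2204] thick 0.025219046 thin 0.008163037 len 0.0974475
origin [ 0.4663 -0.2329] yaw 0.09262827
```

Emit:
{"method": "inch_along", "body": {"motion": [-0.004, -0.009, 0, 0, 0, -0.0986, 0, 0, 0.04, 0, 0, 0, 0, 0, 0.04, 0, 0, 0, 0, 0, 0.04, 0, 0, 0, 0, 0, 0.03, 0, 0, 0, 0, 0, 0.012, 0, 0, 0, 0, 0, 0.007, 0, 0, 0, 0, 0, 0, 0, 0, 0, 0, 0, 0, 0, 0, 0], "finger_gap": 0.05}}

```text
clock: 3.85
ee_pos: [0.4351, -0.2397, 0.0206]
tool_rot: [-3.14, 0.002, -3.045]
wrist_force: [0.0, -0.4, 0.4]
grip_width: 0.0502
grip_force: 0.0
```

Run:
```python
from h import *
shoot("w2")
```

```text
(no output)
```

View pics/w2.png

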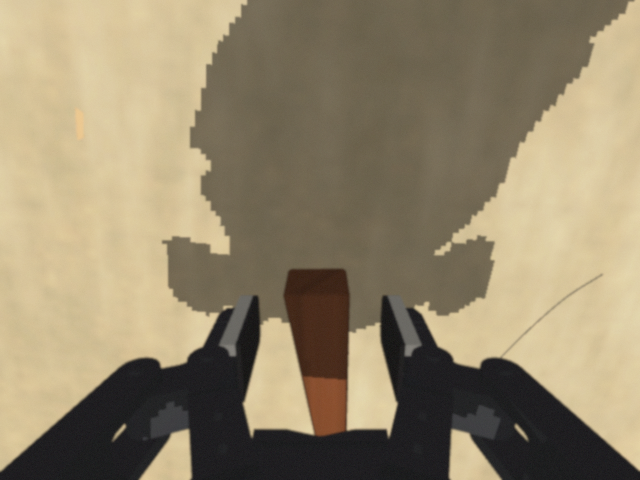

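The wedge sits centred and straight between the open pads, with its head at (317,285). I'll close now and lift.

Emit:
{"method": "inch_along", "body": {"motion": [0, 0, 0, 0, 0, 0, 0, 0, 0, 0, 0, 0, 0, 0, 0, 0, 0, 0, 0, 0, 0, 0, 0, 0, 0, 0, 0, 0, 0, 0, 0, 0, 0, 0, 0, 0, 0, 0, 0, 0, 0, 0, 0, 0, 0, 0, 0, 0], "finger_gap": 0, "clamp_n": 30}}

```text
clock: 4.7
ee_pos: [0.4346, -0.2393, 0.0202]
tool_rot: [-3.141, 0.001, -3.045]
wrist_force: [-0.8, 1.2, 5.9]
grip_width: 0.0214
grip_force: 28.8
```

Emit:
{"method": "inch_along", "body": {"motion": [0, 0, -0.01, 0, 0, 0, 0, 0, -0.02, 0, 0, 0, 0, 0, -0.03, 0, 0, 0, 0, 0, -0.04, 0, 0, 0, 0, 0, 0, 0, 0, 0, 0, 0, 0, 0, 0, 0]}}

```text
clock: 5.3
ee_pos: [0.4347, -0.2395, 0.1207]
tool_rot: [-3.14, 0.002, -3.045]
wrist_force: [-0.1, -0.0, -1.1]
grip_width: 0.0216
grip_force: 29.1
```

Run:
```python
from h import *
np.set_printoptions(precision=4,suppress=True)
i,f=shoot("w3")
h=cv2.cvtColor(f,cv2.COLOR_RGB2HSV);m=((h[...,1]>110)&(h[...,2]<150)).astype(np.uint8)
for c in sorted(cv2.findContours(m,0,1)[0],key=cv2.contourArea)[-2:]: print(cv2.contourArea(c),cv2.boundingRect(c))
```

```text
1334.5 (595, 400, 45, 79)
7974.5 (286, 271, 66, 166)
```

View pics/w3.png

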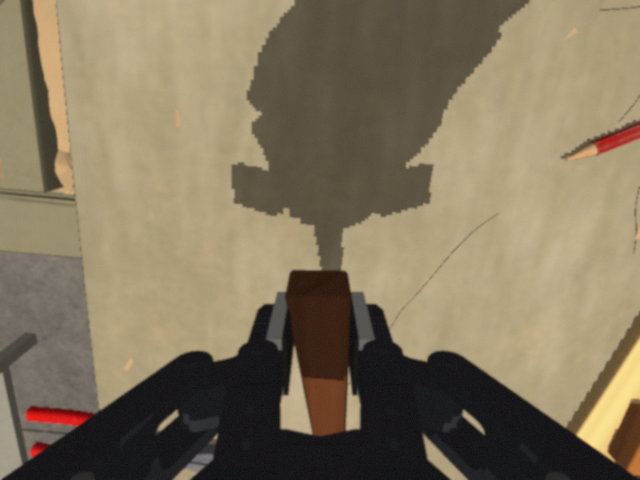

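The wedge is held level and straight. I'll measure its pose in the hand from its straight edge, (345,385)–(344,430), and the top edge of its head, at y≈292.

Run:
```python
from h import *
np.set_printoptions(precision=4,suppress=True)
i,f=load("w3");z=.1207+.0038;L={}
R=f[...,0].copy()
for nm,a,b,h in [("str",(347,383),(345,430),5),("sl",(305,383),(313,430),5),("thick",(295,293),(340,292),6),("headbot",(295,271),(340,271),4)]:
    e=edge(R,a,b,half=h);zz=z-.024 if nm=="headbot" else z
    p,d,r=L[nm]=line(plane(i,e,zz));print(nm,e[0],e[-1],p,"ang %.4f res %.2f"%(np.arctan2(d[1],d[0]),r*1e3))
yaw=np.pi-3.045; u=np.array([np.cos(yaw),np.sin(yaw)]);n=np.array([-u[1],u[0]]);t=np.array([.4347,-.2395])
for k,(p,d,r) in L.items(): print(k,"fwd/left of TCP (mm)",(p-t)@u*1e3,(p-t)@n*1e3,"rel ang",np.arctan2(d@n,d@u))
```

```text
str [350.9964 383.17  ] [345.2498 430.0106] [ 0.4656 -0.2263] ang 0.0495 res 0.22
sl [302.289  383.4615] [311.2748 430.2936] [ 0.4675 -0.2418] ang 0.2449 res 0.03
thick [295.0778 296.4991] [340.0722 295.2492] [ 0.4175 -0.2423] ang -1.5212 res 0.30
headbot [295.  269.5] [340.  270.5] [ 0.418  -0.2411] ang -1.4870 res 0.06
str fwd/left of TCP (mm) 31.995206439230838 10.144122627090999 rel ang -0.04712981247700442
sl fwd/left of TCP (mm) 32.436387444275894 -5.44897828717028 rel ang 0.14826047146391305
thick fwd/left of TCP (mm) -17.373616379264288 -1.1547309798484573 rel ang -1.6178095246587842
headbot fwd/left of TCP (mm) -16.791376209671466 0.04662251003653486 rel ang -1.5835842989775288
```

Emit:
{"method": "inch_along", "body": {"motion": [-0.005, 0.0366, 0, 0, 0, 0, -0.005, 0.0366, 0, 0, 0, 0, -0.005, 0.0366, 0, 0, 0, 0, -0.005, 0.0366, 0, 0, 0, 0, -0.005, 0.0366, 0, 0, 0, 0, -0.005, 0.0366, 0, 0, 0, 0, -0.005, 0.0366, 0, 0, 0, 0, -0.005, 0.0366, 0, 0, 0, 0, 0, 0, 0, 0, 0, 0.1, 0, 0, 0, 0, 0, 0.1, 0, 0, 0, 0, 0, 0.079, 0, 0, 0.03, 0, 0, 0, 0, 0, 0.03, 0, 0, 0, 0, 0, 0, 0, 0, 0, 0, 0, 0, 0, 0, 0]}}

```text
clock: 6.85
ee_pos: [0.444, 0.0564, 0.0585]
tool_rot: [-3.141, -0.004, 2.959]
wrist_force: [0.6, -0.4, -0.5]
grip_width: 0.0213
grip_force: 29.6
```

Run:
```python
from h import *
shoot("p1")
```

```text
(no output)
```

View pics/p1.png

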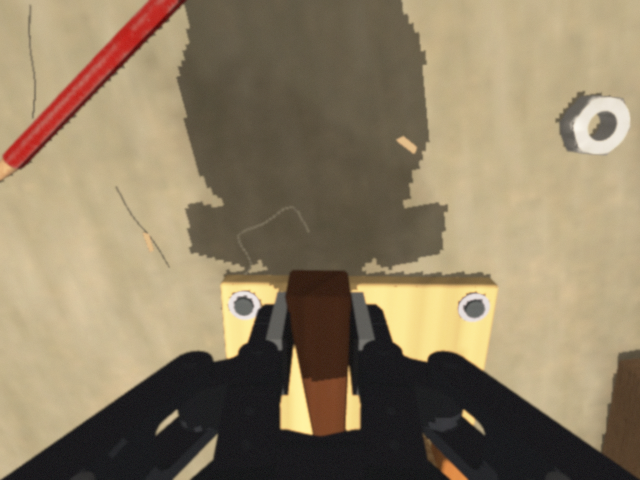

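The wedge is over the near end of the board, whose near corners are at about (222,281) and (497,284). I'll use these for a second check of the jig pose.

Run:
```python
from h import *
np.set_printoptions(precision=4,suppress=True)
i,f=load("p1");S=cv2.cvtColor(f,cv2.COLOR_RGB2HSV)[...,1].copy()
O=np.array([.5661,.0525]);a=-.194;d=np.array([np.cos(a),np.sin(a)]);n=np.array([-d[1],d[0]])
for nm,p,q in [("left",(223,295),(226,345)),("right",(496,298),(492,350)),("nearL",(235,282),(275,282)),("nearR",(380,284),(480,285))]:
    e=edge(S,p,q,half=6);P,D,r=line(plane(i,e,.012));print(nm,e[0],e[-1],"jig xy mm",(P-O)@d*1e3,(P-O)@n*1e3,"ang %.4f"%np.arctan2(D[1],D[0]),r*1e3)
ij,fj=load("jig1")
print("offcut near top",(plane(ij,[[321,258.4],[368,258.4]],.034)[:,:2]-O)@d*1e3)
```

```text
left [219.7558 295.1946] [224.2531 345.1048] jig xy mm -95.47659243515359 -69.13454063393802 ang -0.2476 0.5080155
right [496.4985 298.0384] [487.5132 349.6549] jig xy mm -96.1621796988359 69.06626282456037 ang -0.1881 0.08230227
nearL [235.   285.25] [275.  281.5] jig xy mm -117.80253092050624 -53.83772046386021 ang 1.3766 0.258904
nearR [379.98   285.9999] [479.975  287.4999] jig xy mm -117.88950126564171 33.51791324575621 ang 1.3747 0.2493636
offcut near top [-24.0284 -23.6359]
```

Emit:
{"method": "inch_along", "body": {"motion": [0, 0, 0.012, 0, 0, 0, 0, 0, 0.012, 0, 0, 0, 0, 0, 0, 0, 0, 0, -0.01, -0.0002, 0, 0, 0, 0, -0.01, -0.0002, 0, 0, 0, 0, -0.01, -0.0002, 0, 0, 0, 0, -0.01, -0.0002, 0, 0, 0, 0, 0, 0, 0, 0, 0, 0]}}

```text
clock: 7.7
ee_pos: [0.4873, 0.0478, 0.0357]
tool_rot: [3.141, 0.003, 2.959]
wrist_force: [0.4, -0.6, -0.6]
grip_width: 0.0216
grip_force: 29.6
```

Emit:
{"method": "inch_along", "body": {"motion": [-0.008, -0.0001, 0, 0, 0, 0, -0.006, -0.0001, 0, 0, 0, 0, -0.004, -0.0001, 0, 0, 0, 0, 0, 0, 0, 0, 0, 0, 0, 0, 0, 0, 0, 0]}}

```text
clock: 8.2
ee_pos: [0.5021, 0.0448, 0.0352]
tool_rot: [3.142, -0.0, 2.959]
wrist_force: [-0.6, 0.0, -0.1]
grip_width: 0.0213
grip_force: 29.9
```

Run:
```python
from workcell import robot, cam, workorder
from h import *
for k in("top","side"):
    f=cam.grab_frame(k);pickle.dump((cam.camera_info(k),f),open(f"pics/{k}2.pkl","wb"))
    if k=="top":c=f[165:305,210:330]
    else:c=f[255:345,205:365]
    cv2.imwrite(f"pics/{k}2c.png",cv2.resize(c[:,:,::-1],None,fx=4,fy=4,interpolation=2))
a=cv2.imread("pics/top2c.png")[:360,:480];b=cv2.imread("pics/side2c.png")
cv2.imwrite("pics/both2.png",cv2.resize(np.hstack([cv2.resize(a,(480,360)),b]),None,fx=.7,fy=.7))
```

```text
(no output)
```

View pics/both2.png

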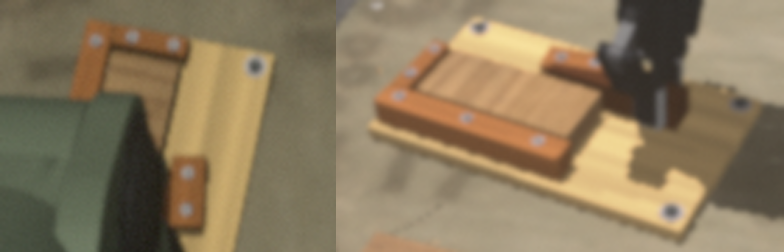

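The top view is blocked by the arm. The side view shows the held wedge entering the slot, and the wrist reads no force. By the kinematics its thin end is about 22 mm past the mouth. I'll lower it, release and lift.

Emit:
{"method": "inch_along", "body": {"motion": [0, 0, 0.0015, 0, 0, 0, 0, 0, 0.0012, 0, 0, 0, 0, 0, 0, 0, 0, 0, 0, 0, 0, 0, 0, 0]}}

```text
clock: 8.7
ee_pos: [0.5022, 0.0448, 0.0325]
tool_rot: [3.142, -0.0, 2.959]
wrist_force: [-1.0, 0.2, -1.0]
grip_width: 0.0217
grip_force: 30.0
```

Emit:
{"method": "inch_along", "body": {"motion": [0, 0, 0, 0, 0, 0, 0, 0, 0, 0, 0, 0, 0, 0, 0, 0, 0, 0, 0, 0, 0, 0, 0, 0, 0, 0, 0, 0, 0, 0], "finger_gap": 0.045}}

```text
clock: 9.2
ee_pos: [0.5024, 0.0447, 0.0326]
tool_rot: [-3.142, 0.0, 2.959]
wrist_force: [-0.3, -0.5, -0.0]
grip_width: 0.0451
grip_force: 0.0
```

Emit:
{"method": "inch_along", "body": {"motion": [0, 0, -0.02, 0, 0, 0, 0, 0, -0.03, 0, 0, 0, 0.03, 0, -0.03, 0, 0, 0, 0.03, 0, 0, 0, 0, 0, 0, 0, 0, 0, 0, 0, 0, 0, 0, 0, 0, 0, 0, 0, 0, 0, 0, 0], "finger_gap": 0}}

```text
clock: 9.9
ee_pos: [0.4444, 0.0555, 0.1127]
tool_rot: [3.141, 0.001, 2.959]
wrist_force: [-0.3, -0.9, -0.3]
grip_width: 0.0001
grip_force: 0.0
```

Run:
```python
from h import *
shoot("r1")
```

```text
(no output)
```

View pics/r1.png

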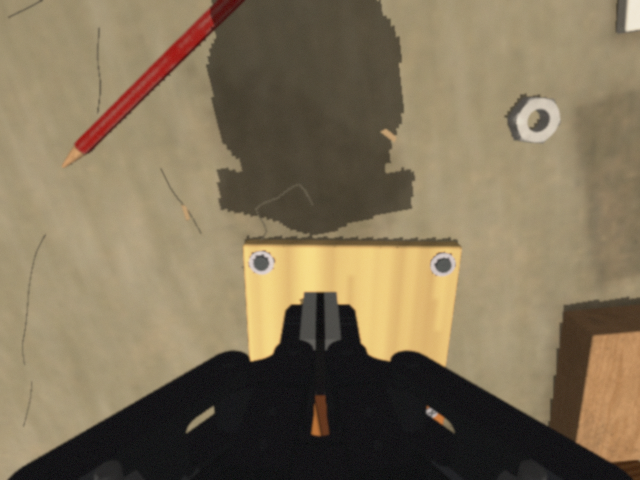

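The fingers are shut and centred behind the wedge head at jig y≈-20.5, with the wedge strip visible at (319,415). I'll lower behind the head and push in small steps.

Emit:
{"method": "inch_along", "body": {"motion": [0, 0, 0.03, 0, 0, 0, 0, 0, 0.03, 0, 0, 0, 0, 0, 0.012, 0, 0, 0, 0, 0, 0.0075, 0, 0, 0, 0, 0, 0, 0, 0, 0, 0, 0, 0, 0, 0, 0]}}

```text
clock: 10.55
ee_pos: [0.444, 0.0555, 0.0333]
tool_rot: [3.142, 0.0, 2.959]
wrist_force: [-0.1, -0.8, -0.0]
grip_width: -0.0001
grip_force: 0.0
```

Emit:
{"method": "inch_along", "body": {"motion": [-0.008, 0, 0, 0, 0, 0, -0.008, 0, 0, 0, 0, 0, -0.007, 0, 0, 0, 0, 0, -0.005, 0, 0, 0, 0, 0, -0.004, 0, 0, 0, 0, 0, -0.004, 0, 0, 0, 0, 0, -0.004, 0, 0, 0, 0, 0, -0.003, 0, 0, 0, 0, 0, -0.003, 0, 0, 0, 0, 0, 0, 0, 0, 0, 0, 0]}}

```text
clock: 11.55
ee_pos: [0.4891, 0.0472, 0.0331]
tool_rot: [-3.142, 0.001, 2.959]
wrist_force: [-0.3, 0.2, 0.5]
grip_width: -0.0002
grip_force: 0.0
```

Emit:
{"method": "inch_along", "body": {"motion": [-0.002, 0, 0, 0, 0, 0, -0.002, 0, 0, 0, 0, 0, 0, 0, 0, 0, 0, 0]}}

```text
clock: 11.85
ee_pos: [0.4929, 0.0465, 0.0331]
tool_rot: [-3.142, 0.0, 2.959]
wrist_force: [0.9, -0.4, -0.3]
grip_width: -0.0002
grip_force: 0.0
```

Emit:
{"method": "inch_along", "body": {"motion": [-0.002, 0, 0, 0, 0, 0, -0.001, 0, 0, 0, 0, 0, 0, 0, 0, 0, 0, 0]}}

```text
clock: 12.15
ee_pos: [0.4957, 0.046, 0.0331]
tool_rot: [-3.142, 0.0, 2.959]
wrist_force: [0.2, -0.2, 0.3]
grip_width: -0.0001
grip_force: 0.0
```

Emit:
{"method": "inch_along", "body": {"motion": [-0.001, 0, 0, 0, 0, 0, -0.001, 0, 0, 0, 0, 0, 0, 0, 0, 0, 0, 0]}}

```text
clock: 12.45
ee_pos: [0.4975, 0.0456, 0.0331]
tool_rot: [-3.142, -0.0, 2.959]
wrist_force: [0.0, -0.5, -0.3]
grip_width: -0.0003
grip_force: 0.1
```

Emit:
{"method": "inch_along", "body": {"motion": [-0.001, 0, 0, 0, 0, 0, -0.001, 0, 0, 0, 0, 0, 0, 0, 0, 0, 0, 0]}}

```text
clock: 12.75
ee_pos: [0.4978, 0.0455, 0.0327]
tool_rot: [-3.141, -0.003, 2.959]
wrist_force: [-5.2, 0.6, 2.6]
grip_width: 0.0003
grip_force: 2.7
```

Emit:
{"method": "inch_along", "body": {"motion": [-0.001, 0, 0, 0, 0, 0, -0.001, 0, 0, 0, 0, 0, 0, 0, 0, 0, 0, 0], "only": "ee|wrist"}}

```text
ee_pos: [0.4979, 0.0453, 0.0323]
wrist_force: [-8.6, 2.3, 4.4]
```

Emit:
{"method": "inch_along", "body": {"motion": [-0.001, 0, 0, 0, 0, 0, -0.001, 0, 0, 0, 0, 0, 0, 0, 0, 0, 0, 0], "only": "ee|wrist"}}

```text
ee_pos: [0.4979, 0.0452, 0.0318]
wrist_force: [-12.5, 1.8, 6.0]
```

Emit:
{"method": "inch_along", "body": {"motion": [-0.001, 0, 0, 0, 0, 0, 0, 0, 0, 0, 0, 0, 0, 0, 0, 0, 0, 0], "only": "ee|wrist"}}

```text
ee_pos: [0.498, 0.0452, 0.0317]
wrist_force: [-13.6, 2.1, 6.5]
```

Emit:
{"method": "inch_along", "body": {"motion": [-0.001, 0, 0, 0, 0, 0, 0, 0, -0.0005, 0, 0, 0, 0, 0, 0, 0, 0, 0], "only": "ee|wrist"}}

```text
ee_pos: [0.498, 0.0451, 0.0315]
wrist_force: [-12.7, 2.1, 2.9]
```

Emit:
{"method": "inch_along", "body": {"motion": [-0.001, 0, 0, 0, 0, 0, 0, 0, 0, 0, 0, 0, 0, 0, 0, 0, 0, 0], "only": "ee|wrist"}}

```text
ee_pos: [0.4981, 0.0451, 0.0315]
wrist_force: [-15.6, 1.9, 5.4]
```

Emit:
{"method": "inch_along", "body": {"motion": [-0.001, 0, 0, 0, 0, 0, 0, 0, 0, 0, 0, 0, 0, 0, 0, 0, 0, 0], "only": "ee|wrist"}}

```text
ee_pos: [0.4982, 0.045, 0.0315]
wrist_force: [-18.0, 2.5, 7.6]
```

Along the slot that is about 18 N, inside the 15–20 N window. I'll back off, lift clear and check.

Emit:
{"method": "inch_along", "body": {"motion": [0.005, 0, 0, 0, 0, 0, 0.005, 0, 0, 0, 0, 0, 0.01, 0, 0, 0, 0, 0, 0, 0, 0, 0, 0, 0]}}

```text
clock: 14.95
ee_pos: [0.4871, 0.0476, 0.0338]
tool_rot: [-3.142, 0.0, 2.96]
wrist_force: [0.1, 0.6, 0.2]
grip_width: 0.0003
grip_force: 0.0
```

Emit:
{"method": "inch_along", "body": {"motion": [0.01, 0, -0.03, 0, 0, 0, 0, 0, -0.04, 0, 0, 0, 0, 0, -0.04, 0, 0, 0, 0.03, 0, -0.04, 0, 0, 0, 0.03, 0, -0.03, 0, 0, 0, 0, 0, 0, 0, 0, 0, 0, 0, 0, 0, 0, 0]}}

```text
clock: 15.65
ee_pos: [0.42, 0.0601, 0.2146]
tool_rot: [3.141, 0.004, 2.96]
wrist_force: [0.3, -0.6, 0.1]
grip_width: 0.0003
grip_force: 0.0
```

Run:
```python
from h import *
shoot("e1")
```

```text
(no output)
```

View pics/e1.png

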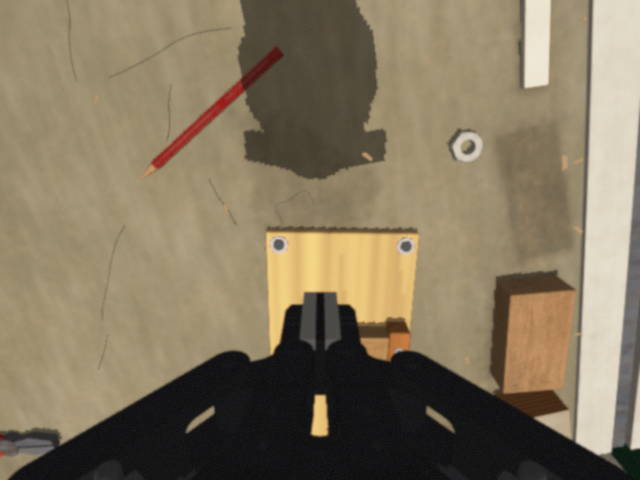

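I've now viewed 11 pictures, one over the limit of 10, so I won't view any more. The final check will be numeric, from the earlier jig viewpoint with the gripper open.

Emit:
{"method": "inch_along", "body": {"motion": [-0.04, 0, 0, 0, 0, 0, -0.04, 0, -0.004, 0, 0, 0.02, 0, 0, 0, 0, 0, 0, 0, 0, 0, 0, 0, 0, 0, 0, 0, 0, 0, 0], "finger_gap": 0.085}}

```text
clock: 16.2
ee_pos: [0.4963, 0.0457, 0.2161]
tool_rot: [-3.141, -0.003, 2.939]
wrist_force: [-0.4, 1.2, -0.4]
grip_width: 0.0721
grip_force: 0.0
```

Run:
```python
from h import *
np.set_printoptions(precision=1,suppress=True)
i,f=shoot("e2");h=cv2.cvtColor(f,cv2.COLOR_RGB2HSV);S=h[...,1].copy();G=cv2.cvtColor(f,cv2.COLOR_RGB2GRAY)
i0,f0=load("jig1");O=np.array([.5661,.0525]);a=-.194;d=np.array([np.cos(a),np.sin(a)]);n=np.array([-d[1],d[0]])
W=lambda x,y,z:[*(O+d*x/1e3+n*y/1e3),z/1e3]
for nm,img,A,B,hf in [("left",S,W(-80,-70,12),W(80,-70,12),6),("fence outer",S,W(-20,67,34),W(100,67,34),6),("offcut fence edge",S,W(-10,44.5,34),W(85,44.5,34),4),("offcut slot edge beyond wedge",G,W(48,-6.5,34),W(92,-6.5,34),5),("offcut slot edge",G,W(-15,-6.5,34),W(25,-6.5,34),5)]:
    e=edge(img,*proj(i,[A,B]),half=hf);P,D,r=line(plane(i,e,A[2]));print(nm,"y %.2f ang %.4f res %.2f"%(((P-O)@n-((P-O)@d-0)*0)*1e3 if 0 else (P-O)@n*1e3 and tuple([(P-O)@n*1e3,np.arctan2(D[1],D[0]),r*1e3])) if 0 else (nm,(P-O)@n*1e3,np.arctan2(D[1],D[0]),r*1e3))
# wedge mask: dark brown, in slot region
m=((h[...,1]>110)&(h[...,2]<120)).astype(np.uint8);box=np.zeros_like(m);cv2.fillPoly(box,[proj(i,[W(-100,-50,36),W(60,-50,36),W(60,5,36),W(-100,5,36)]).astype(int)],1)
for c in sorted(cv2.findContours(m*box,0,1)[0],key=cv2.contourArea)[-2:]:
    P=plane(i,c.reshape(-1,2),.036)[:,:2]-O;x=P@d*1e3;y=P@n*1e3;print("dark blob",cv2.contourArea(c),"x",x.min(),x.max(),"y",y.min(),y.max())
# row profile across the slot at several jig x (RGB at wedge top height)
for x in(-50,-40,-30,-10,10,30,40,50):
    p=proj(i,[W(x,y,36) for y in range(-36,4,3)]).astype(int);print(x,[int(f[v,u,0]) for u,v in p])
p=proj(i,[W(x,-14,36) for x in range(-80,80,6)]).astype(int);print([(x,int(f[v,u,0])) for x,(u,v) in zip(range(-80,80,6),p)])
```

```text
left ('left', np.float64(-69.7363179632446), np.float32(-0.193867), np.float32(0.01281697))
fence outer ('fence outer', np.float64(64.45961844607434), np.float32(-0.19188185), np.float32(0.22608148))
offcut fence edge ('offcut fence edge', np.float64(45.15178786754453), np.float32(-0.19268136), np.float32(0.106679946))
offcut slot edge beyond wedge ('offcut slot edge beyond wedge', np.float64(-7.387675453931143), np.float32(-0.31130078), np.float32(0.87439466))
offcut slot edge ('offcut slot edge', np.float64(-4.920994076686369), np.float32(-0.1961997), np.float32(0.041981652))
dark blob 154.5 x -100.44403531705966 -92.36763717267556 y -20.6870593342973 1.7349450881944162
dark blob 2329.5 x -62.369889152965136 46.11916192318704 y -44.7405141438452 5.2938936308672
-50 [211, 222, 235, 136, 93, 99, 102, 98, 98, 99, 96, 212, 211, 211]
-40 [211, 225, 235, 197, 89, 97, 100, 98, 101, 99, 97, 217, 212, 213]
-30 [210, 208, 215, 181, 100, 96, 99, 97, 97, 99, 90, 76, 75, 75]
-10 [173, 181, 168, 179, 174, 99, 96, 97, 99, 96, 89, 177, 178, 179]
10 [170, 172, 183, 188, 173, 173, 91, 94, 96, 97, 89, 170, 183, 180]
30 [167, 169, 168, 187, 196, 198, 207, 165, 94, 91, 89, 176, 189, 193]
40 [214, 215, 227, 237, 237, 233, 228, 222, 121, 92, 84, 151, 166, 167]
50 [216, 217, 226, 236, 236, 231, 228, 225, 223, 225, 172, 165, 180, 175]
[(-80, 217), (-74, 218), (-68, 218), (-62, 121), (-56, 38), (-50, 100), (-44, 100), (-38, 97), (-32, 100), (-26, 96), (-20, 97), (-14, 98), (-8, 95), (-2, 97), (4, 96), (10, 96), (16, 96), (22, 95), (28, 97), (34, 163), (40, 208), (46, 222), (52, 224), (58, 224), (64, 224), (70, 224), (76, 224)]
```

The offcut is flush with the fence: its fence edge is at y=45.2 mm and its slot face at -4.9 mm (nominal 45 and -5). The wedge touches both sides of the slot, with its thin end about 65 mm past the mouth, and the robot is clear.

```bash
python3 -c "
from workcell import robot, cam, workorder
print(workorder.sign_off())"
```

```text
the job is handed in; nothing more can be done
None
```

The wedge is jammed with about 18 N, its thin end about 65 mm past the mouth, and holds the offcut flush against the fence; the job is handed in at about 16 s, though I viewed 11 pictures, one over the limit of 10.

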